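# Seat a vial carousel on the autosampler's drive pin

## Robot

A 6-joint arm with a two-finger parallel gripper is mounted at the origin on a cart in front of the work surface, level with it; the furniture and walls round the work are solid. World frame = base frame: x ahead of the robot, y to its left, z up, the work surface at z = 0. Lengths are in m, angles in rad, forces in N, time in s.
With the tool pointing down it reaches from about 0.3 to 0.85 m from the base axis. Payload 5.4 kg.
Tool frame: the origin (TCP) lies on the centre line of the jaws, within the pads' length; the fingertips stand 11 mm ahead of it and the grasp point (between the pads) lies 8 mm behind it; z points along the fingers, y is the line along which they close (so a half turn about z gives the same grasp; the last joint's range is limited). The gripper opens to 85 mm and grips with 20 to 120 N. Pads are 22 mm wide; open, the fingers measure 114 mm over their backs; the gripper's body (76 mm by 85 mm) begins 54 mm behind the grasp point. The pads swing forward as they close: fully open they stand 13 mm farther back than shut.
Start: joints at [-1.542, 0.158, 1.597, -0, 1.386, -0.21], TCP at [0.136, -0.559, 0.242] pointing down, gripper open.
Joint ranges: [-2.91, 2.91], [-0.94, 2.29], [0.18, 2.7], [-1.29, 4.43], [0.17, 2.64], [-3, 3]. Speed limits (rad/s): [2.57, 2.57, 3.14, 3.14, 3.14, 3.14].

## Interface

Orientations are given as a unit quaternion [x, y, z, w].
In Python, from station import get_state, eyes, sign_off gives the robot as it stands.
- The arm moves only by the tool servo_tool, never from a script. Its argument "rows" is a list of rows, each a list of 3 entries, a list of its own where there are three numbers: the shift along the world's x, y, z in units of 50 mm (1.0 is 50 mm), then the turn, a rotation vector about the world's x, y, z in units of 5 degrees (1.0 is 5 degrees), then the finger opening in mm, from 0 to 85.4. A call has 1 to 5 rows; each row is the pose to reach, as a shift and turn from the pose commanded when the call began; what a row does not reach only later rows make up. A row lasts 1/8 s, in which the tool goes at most 62.5 mm and 10.7 degrees, less where a joint would pass 70% of its speed; a pose out of reach is approached as far as the arm can. A call with a gripper value outside its range is refused whole. The fingers move at their own pace and stop on an object; "newtons" is the grip in N (left out, the last holds). Time passes only in rows, so rows that repeat a pose let the fingers close. It gives the time, the measured TCP pose, the force, the opening and the grip force at its end, in the units of the state.
- get_state(): the state, without advancing time (a new reading comes with each control period).
- eyes.read_camera(name): name is "scene" or "top"; returns the picture (420x560x3 uint8, red, green, blue); there is no depth.
- eyes.camera_params(name): a dict with "fx", "fy", "cx", "cy" (pixels), "xyz" and "orientation" of the camera in the world. Camera axes: x right, y up, looking along -z (the intrinsics and any distortion apply to the point x, -y, -z); pixel columns grow to the right and rows downward; lengths in m; the calibration is good to about 2 mm. A picture is of the moment at which its call begins. camera_params takes no time and is no camera call.
- sign_off(): hands the job in; it is judged then, once.
The state is a dict: "t": time; "qpos": joint angles; "dq": joint speeds; "joint_torque": joint torques, N m; "tool_pos": TCP position; "tool_rot": TCP orientation; "ft_force": force on the tool from outside, world axes, zero at the start; "wrist_torque": the same for the moment, N m; "grip_width": finger opening in m; "grip_force": force on a finger pad.
Only numpy, scipy, OpenCV 4.12 (cv2) and the standard library are available. Lean on these libraries where they do the work, as an engineer would, in place of code of your own. Each camera call takes 0.05 s, during which the arm holds its last target. There are 200 camera calls.

## Task

Load the vial carousel onto the autosampler: lift it by the handle bar on its top, thread it over the spindle, and turn it gently until its index hole drops over the drive pin and the carousel sits fully home, flat on the seat ring; then let go. The drive pin has stopped at some angle near the front and bends easily, so do not drop the carousel or force it down on the pin or round against it; keep the carousel upright and leave the glassware and bottles around it where they stand.

Things in the scene. Friction and masses are not known exactly. Their poses are not given: they have to be found in the camera images.
- sampler: Autosampler, white, fixed on the bench; origin on the bench under its vertical spindle axis. Housing 196 mm wide (y), 54 mm tall, x from -97 (front with display and keys, facing the robot) to +165 mm. Round the spindle a grey seat ring, 148 mm across, its upper face 64 mm above the origin. Tower with parked needle arm behind: x from 107 mm, 158 mm high. Yaw within 0.25 rad.
- turntable: Drive unit in the well inside the seat ring; origin on the spindle axis, level with the ring's upper face; axes as the sampler's; it does not turn. On its aluminium disc (1.5 mm below the ring) stands the fixed steel drive pin: 8 mm thick, 38 mm from the axis, tip 6.5 mm above the ring, at any angle up to 0.7 rad either side of the sampler's -x (not reported). Bends above 35 N.
- spindle_tip (a point): Tip of the fixed steel spindle, 44 mm above the seat ring. The spindle is 12.5 mm in diameter; its top 10 mm taper to 6 mm.
- carousel: Grey vial carousel, 0.4 to 0.7 kg: round plate 140 mm across, 7 mm thick; height 96 mm; origin at the centre of its underside, z up. Index hole: 10 mm, steel-rimmed, through the plate, 38 mm from the axis in the carousel's own -x direction, a small white raised mark outside it. Eight cups round it, six with vials that are fixed in, tops 53 mm above the underside. Starts upright on the bench.
- carousel_handle (a point): Centre of the carousel's black handle bar, on its axis, 82 mm above its underside. The bar is 14 mm thick along the carousel's x, 58 mm long along its y, 28 mm high (14 mm above and below this point). Axes as the carousel's: grip it across x.
- carousel_base (a point): Centre of the carousel's underside, mouth of its bore: 14 mm wide, 50 mm deep, so 0.75 mm of play all round on the spindle. Resting on the pin's tip the carousel stands about 4 to 6 mm too high, leaning slightly; once the hole is over the pin (within about 2 degrees) it falls home by its own weight.
- beaker: Loose empty glass beaker, 78 mm across, 94 mm tall; origin at its underside. Leave it.
- bottle_blue_cap: Loose white bottle with blue cap, 64 mm across, 150 mm tall; origin at its underside. Leave it.
- wash_bottle_2: Loose white squeeze bottle with red cap, 68 mm across, 150 mm tall; origin at its underside. Leave it.

How it is judged:
By the outcome, as a careful person would: the job done as asked, in the order asked, and still so for the second after the job is handed in, with the robot touching nothing.
It also fails if it takes over 72 s, if anything falls off the work surface, if the arm or the gripper's body presses on something with over 40 N, if the wrist force passes 120 N, or if a joint passes its speed limit or range.

## Working session

There is one attempt and no reset: what is moved stays moved. The work goes in short steps, Python scripts to look and compute and a tool call to move; the robot and the scene stay as the last step left them, time stands still between calls to the robot, and variables do not carry over. Pictures are saved under pics/ and viewed, at most 10 in all, crops included, and the job is handed in when it is done.

Besides the shell and the picture viewer there is one more tool, called after "Emit:" by a JSON object that holds its "op" and its "data". servo_tool: Moves the arm, as the interface text tells. Its arguments: {"type":"object","properties":{"rows":{"type":"array","items":{"type":"array"}},"newtons":{"type":"number"}},"required":["rows"]}

```bash
ls; mkdir -p pics
cat > h.py <<'E'
import numpy as np, cv2
from scipy.spatial.transform import Rotation as R
from station import get_state, eyes, sign_off
def ray(name,u,v):
    p=eyes.camera_params(name); d=np.array([(u-p['cx'])/p['fx'],-(v-p['cy'])/p['fy'],-1.])
    return np.array(p['xyz']),R.from_quat(p['orientation']).apply(d)
def plane(name,u,v,z):
    o,d=ray(name,u,v); return o+d*(z-o[2])/d[2]
def proj(name,X):
    p=eyes.camera_params(name); c=R.from_quat(p['orientation']).inv().apply(np.array(X)-p['xyz'])
    return p['cx']+p['fx']*c[0]/-c[2], p['cy']-p['fy']*c[1]/-c[2]
def tri(a,b):
    (o1,d1),(o2,d2)=ray(*a),ray(*b)
    s=np.linalg.lstsq(np.c_[d1,-d2],o2-o1,rcond=None)[0]
    x,y=o1+s[0]*d1,o2+s[1]*d2; return (x+y)/2,np.linalg.norm(x-y)
def snap(name,f=None):
    im=np.asarray(eyes.read_camera(name)); 
    if f: cv2.imwrite('pics/'+f,im[:,:,::-1])
    return im
E
python3 - <<'E'
from h import *
a=snap('top','t0.png');b=snap('scene','s0.png')
for n in('top','scene'):
    print(eyes.camera_params(n))
print(get_state())
E
```

```text
pics
{'fx': 466.5952167616641, 'fy': 466.5952167616641, 'cx': 279.6963921138458, 'cy': 211.4969444313449, 'xyz': array([ 0.31697391, -0.00251132,  1.38043365]), 'orientation': array([ 0.0596897 , -0.07349559, -0.69615489,  0.71162062])}
{'fx': 407.7205815451036, 'fy': 407.7205815451036, 'cx': 274.88204007901817, 'cy': 212.3132068924511, 'xyz': array([0.0256872 , 0.70402532, 0.77921131]), 'orientation': array([-0.14327942,  0.41631405,  0.8497358 , -0.29000463])}
{'t': 0.1, 'qpos': array([-1.54211197e+00,  1.58984976e-01,  1.59810672e+00, -2.38552103e-06,
        1.38618869e+00, -2.10096398e-01]), 'dq': array([-2.82499360e-03, -3.42001162e-03,  7.12913003e-05,  1.04020465e-03,
        9.05841548e-04, -1.57835505e-03]), 'joint_torque': array([-5.38411659e-04, -3.96990645e+01, -3.32338607e+01, -3.25506817e-04,
        4.21107034e-03,  5.90945064e-06]), 'tool_pos': array([ 0.13596351, -0.55816035,  0.24141572]), 'tool_rot': array([ 9.92881051e-01,  1.19107121e-01,  7.52713055e-05, -8.40502918e-04]), 'ft_force': array([ 0.54136003, -0.13027538,  0.00875049]), 'wrist_torque': array([-0.00801743,  0.02304392, -0.02511848]), 'grip_force': 0.0, 'grip_width': 0.08523307340751105}
```

View pics/t0.png

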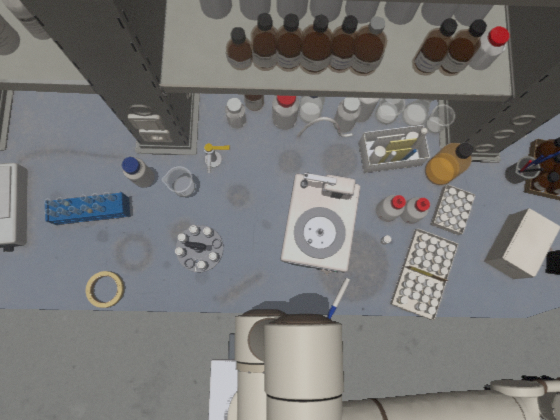

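View pics/s0.png

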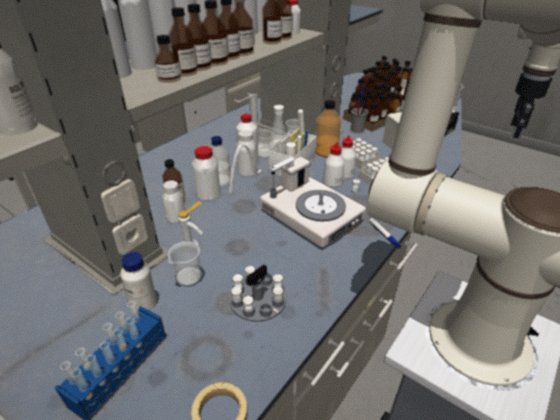

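The top view shows the carousel near (199,248) with its black bar, the beaker near (181,181), and the sampler ring near (320,232). In the scene view the carousel is at (258,293) and the sampler ring at (320,205). Next I'll look at enlarged crops of both.

Run:
```python
from h import *
a=cv2.imread('pics/t0.png');b=cv2.imread('pics/s0.png')
f=lambda im,x,y,w,h:cv2.resize(im[y:y+h,x:x+w],(400,300),interpolation=cv2.INTER_CUBIC)
cv2.imwrite('pics/c0.png',np.vstack([np.hstack([f(a,160,215,80,60),f(a,280,202,80,60)]),np.hstack([f(b,218,256,80,60),f(b,280,172,80,60)])]))
```

```text
(no output)
```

View pics/c0.png

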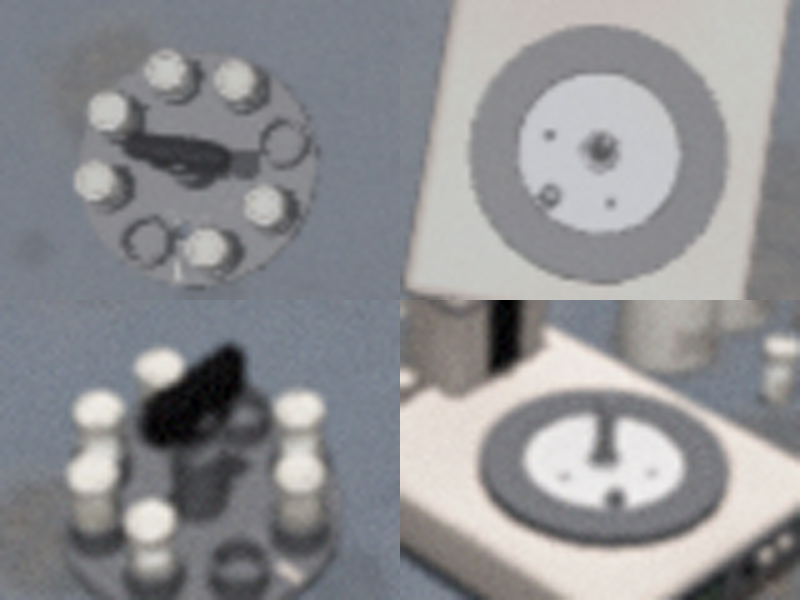

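The crops show:

| Feature | View | Pixel |
|---|---|---|
| Carousel plate centre | top | ≈(199.4,249) |
| White mark | top | ≈(196,268.5) |
| Handle bar centre | top | ≈(195.3,245.7) |
| Handle bar centre | scene | ≈(256.6,275) |
| Ring centre | top | ≈(320,232.4) |
| Pin | top | ≈(310,241) |
| Pin | scene | ≈(323,211) |

Next I'll fit these with masks.

```bash
cat >> h.py <<'E'
def blob(m,seed):
    n,l=cv2.connectedComponents(m.astype(np.uint8)); return l==l[seed[1],seed[0]]
def ell(m,z,name):
    c=max(cv2.findContours(m.astype(np.uint8),cv2.RETR_EXTERNAL,cv2.CHAIN_APPROX_NONE)[0],key=cv2.contourArea)[:,0]
    c=cv2.convexHull(c.astype(np.int32))[:,0]
    P=np.array([plane(name,u,v,z)[:2] for u,v in c])
    A=np.c_[2*P,np.ones(len(P))]; s=np.linalg.lstsq(A,(P**2).sum(1),rcond=None)[0]
    return s[:2],np.sqrt(s[2]+s[0]**2+s[1]**2)
E
python3 - <<'E'
from h import *
t=cv2.imread('pics/t0.png')[:,:,::-1].astype(int); s=cv2.imread('pics/s0.png')[:,:,::-1].astype(int)
g=t.mean(2); sat=t.max(2)-t.min(2)
sg=s.mean(2)
ys,xs=np.mgrid[:420,:560]
# white disc and ring in both
for n,G,c in(('top',g,(311,228)),('scene',sg,(310,205))):
    d=blob((G>165),c); print(n,'disc',d.sum(),ell(d,.0625,n))
    r=np.hypot(xs-320,(ys-(232 if n=='top' else 205))*(1 if n=='top' else 1.6))<32
    m=r&(G<150); m=blob(m,(320,253) if n=='top' else (320,218)); print(n,'ring',m.sum(),ell(m,.064,n))
# handle bar dark
for n,G,box in(('top',g,(180,235,215,260)),('scene',sg,(243,262,270,292))):
    x0,y0,x1,y1=box; m=np.zeros_like(G,bool); m[y0:y1,x0:x1]=G[y0:y1,x0:x1]<60
    k,l,st,ce=cv2.connectedComponentsWithStats(m.astype(np.uint8)); i=1+st[1:,4].argmax()
    p=np.argwhere(l==i)[:,::-1].astype(np.float32); print(n,'bar',st[i],ce[i],cv2.minAreaRect(p))
print('bar tri',tri(('top',195.3,245.7),('scene',256.6,275)))
# plate
sat=(t[:,:,2]-t[:,:,0]); print('B-R plate',sat[262,185:190],'bench',sat[275,180])
for th in(8,12,16):
  m=blob((sat<th)&(np.hypot(xs-199,ys-249)<30),(205,256)); print('plate',m.sum(),ell(m,.007,'top'))
print('mark',plane('top',196,268.6,.008),'barxy',plane('top',195.3,245.7,.096))
a=[plane('top',160+125/5,215+145/5,.09),plane('top',160+228/5,215+162/5,.09)];print('bar ends',a)
print('pin',tri(('top',310,241),('scene',323.2,211.2)),plane('top',310,241,.0705))
# sampler housing edges
print('spindle',plane('top',320,231.8,.108),plane('scene',280+204/5,172+115/5,.108))
E
```

```text
top disc 729 (array([ 0.51170258, -0.14023026]), np.float64(0.04547598061539821))
top ring 1230 (array([ 0.51098904, -0.14037981]), np.float64(0.07308385807797906))
scene disc 429 (array([ 0.51242338, -0.14131385]), np.float64(0.04689402448356931))
scene ring 776 (array([ 0.50935545, -0.13505264]), np.float64(0.07480150898951225))
top bar [186 242  20   8  73] [195.94520548 245.38356164] ((195.41000366210938, 245.62998962402344), (19.657569885253906, 5.374011516571045), 8.130102157592773)
scene bar [246 265  21  21 269] [256.73977695 276.20446097] ((257.520263671875, 276.62835693359375), (13.252230644226074, 24.993244171142578), 54.462318420410156)
bar tri (array([0.46360873, 0.20801445, 0.08316236]), np.float64(0.0026388151187844203))
B-R plate [4 5 4 6 5] bench 15
plate 1900 (array([0.46928592, 0.21542228]), np.float64(0.07413880244497513))
plate 2009 (array([0.4693252 , 0.21616536]), np.float64(0.07669216338368534))
plate 2444 (array([0.46241573, 0.20905553]), np.float64(0.08691098861270147))
mark [0.4039722  0.21383885 0.008     ] barxy [0.46102619 0.20523728 0.096     ]
bar ends [array([0.46578054, 0.23485087, 0.09      ]), array([0.45761936, 0.17757652, 0.09      ])]
pin (array([ 0.48515474, -0.11365115,  0.06442236]), np.float64(0.00020399330771963148)) [ 0.4844701  -0.11309431  0.0705    ]
spindle [ 0.50583683 -0.13736048  0.108     ] [ 0.50307002 -0.12368363  0.108     ]
```

Measurements agree with the given sizes:
- **Carousel:** axis ≈(0.462,0.206), yaw ≈-0.14.
- **Spindle:** ≈(0.511,-0.140).
- **Pin:** radius 37.5 mm, so the carousel needs yaw ≈-0.79.

I'm setting out for the carousel.

Emit:
{"op": "servo_tool", "data": {"rows": [[[0.8,0.8,0],[0,0,1],85],[[1.6,1.6,0],[0,0,2],85],[[2.5,2.4,0],[0,0,3],85],[[3.4,3.2,0],[0,0,4],85],[[4.2,4.0,0],[0,0,5],85]]}}

```text
t: 0.72
tool_pos: [0.3471, -0.3569, 0.242]
tool_rot: [0.943, 0.333, 0.0, -0.0]
ft_force: [0.2, -1.4, -1.1]
grip_width: 0.0851
grip_force: 0.0
```

Emit:
{"op": "servo_tool", "data": {"rows": [[[0.6,1.0,0],[0,0,1],85],[[1.2,2,0],[0,0,2],85],[[1.8,3,0],[0,0,3],85],[[2.3,4.0,0],[0,0,4],85],[[2.5,5.0,0],[0,0,5],85]]}}

```text
t: 1.35
tool_pos: [0.4715, -0.1067, 0.2419]
tool_rot: [0.849, 0.529, -0.0, -0.0]
ft_force: [0.4, -0.2, -0.3]
grip_width: 0.0849
grip_force: 0.0
```

Emit:
{"op": "servo_tool", "data": {"rows": [[[0,1.0,0],[0,0,1],85],[[0,2,0],[0,0,2],85],[[0,3,0],[0,0,3],85],[[0,4.0,0],[0,0,3.7],85],[[0,5.0,0],[0,0,3.7],85]]}}

```text
t: 1.98
tool_pos: [0.4705, 0.1429, 0.242]
tool_rot: [0.754, 0.657, -0.0, -0.0]
ft_force: [1.1, -0.4, 0.5]
grip_width: 0.0848
grip_force: 0.0
```

Emit:
{"op": "servo_tool", "data": {"rows": [[[-0.1,0.7,-0.5],[0,0,0],85],[[-0.17,1.26,-1.2],[0,0,0],85],[[-0.17,1.26,-1.9],[0,0,0],85],[[-0.17,1.26,-2.3],[0,0,0],85],[[-0.17,1.26,-2.3],[0,0,0],85]]}}

```text
t: 2.6
tool_pos: [0.4607, 0.2041, 0.1253]
tool_rot: [0.754, 0.657, -0.002, -0.001]
ft_force: [0.3, 0.1, 1.0]
grip_width: 0.0847
grip_force: 0.0
```

Run:
```python
from h import *
b=snap('scene','s1.png')[:,:,::-1];a=snap('top','t1.png')[:,:,::-1]
f=lambda im,x,y,w,h:cv2.resize(im[y:y+h,x:x+w],(400,400),interpolation=cv2.INTER_CUBIC)
cv2.imwrite('pics/c1.png',np.hstack([f(a,150,200,100,100),f(b,208,226,100,100)]))
```

```text
(no output)
```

View pics/c1.png

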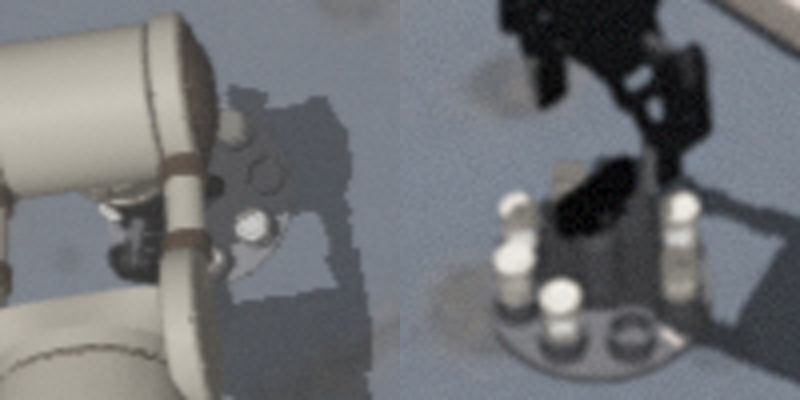

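In the scene crop the open fingers straddle the bar, with tips near (546,85) and (670,160) and the bar near (597,197). The arm hides the top view. I'll go down and grip.

Emit:
{"op": "servo_tool", "data": {"rows": [[[0.02,0.03,-0.3],[0,0,0],85],[[0.02,0.03,-0.6],[0,0,0],85],[[0.02,0.03,-0.92],[0,0,0],85],[[0.02,0.03,-0.92],[0,0,0],85],[[0.02,0.03,-0.92],[0,0,0],60]], "newtons": 40}}

```text
t: 3.32
tool_pos: [0.4636, 0.2059, 0.0814]
tool_rot: [0.754, 0.657, 0.0, 0.0]
ft_force: [-0.0, -0.4, -0.1]
grip_width: 0.0691
grip_force: 0.0
```

Emit:
{"op": "servo_tool", "data": {"rows": [[[0,0,0],[0,0,0],25],[[0,0,0],[0,0,0],20],[[0,0,0],[0,0,0],15],[[0,0,0],[0,0,0],10],[[0,0,0],[0,0,0],5]], "newtons": 40}}

```text
t: 3.95
tool_pos: [0.4644, 0.2058, 0.0819]
tool_rot: [0.754, 0.657, 0.001, 0.001]
ft_force: [3.2, -0.5, 0.7]
grip_width: 0.0129
grip_force: 42.1
```

Emit:
{"op": "servo_tool", "data": {"rows": [[[0,0,0],[0,0,0],5],[[0,0,0],[0,0,0],0],[[0,0,0.1],[0,0,0],0],[[0,0,0.3],[0,0,0],0],[[0,0,0.6],[0,0,0],0]], "newtons": 80}}

```text
t: 4.58
tool_pos: [0.4619, 0.2057, 0.1108]
tool_rot: [0.754, 0.657, -0.002, -0.001]
ft_force: [-1.1, 0.0, -5.1]
grip_width: 0.0125
grip_force: 78.1
```

Emit:
{"op": "servo_tool", "data": {"rows": [[[0,0,0.4],[0,0,0],0],[[0,0,0.9],[0,0,0],0],[[0,0,1.4],[0,0,0],0],[[0,0,1.9],[0,0,0],0],[[0,0,2.4],[0,0,0],0]]}}

```text
t: 5.2
tool_pos: [0.463, 0.2058, 0.2327]
tool_rot: [0.754, 0.657, -0.0, -0.0]
ft_force: [-0.1, 0.3, -4.5]
grip_width: 0.0123
grip_force: 78.1
```

Emit:
{"op": "servo_tool", "data": {"rows": [[[0.1,-0.6,0],[0,0,-0.7],0],[[0.2,-1.3,0],[0,0,-1.4],0],[[0.3,-2,0],[0,0,-2.2],0],[[0.4,-2.7,0],[0,0,-2.9],0],[[0.48,-3.4,0],[0,0,-3.7],0]]}}

```text
t: 5.82
tool_pos: [0.4872, 0.0349, 0.2319]
tool_rot: [0.85, 0.527, 0.0, -0.0]
ft_force: [0.6, -0.7, -5.1]
grip_width: 0.0126
grip_force: 78.2
```

Emit:
{"op": "servo_tool", "data": {"rows": [[[0.1,-0.8,0],[0,0,-0.8],0],[[0.2,-1.6,0],[0,0,-1.6],0],[[0.3,-2.4,0],[0,0,-2.4],0],[[0.4,-3.1,0],[0,0,-3.2],0],[[0.48,-3.5,0],[0,0,-3.7],0]]}}

```text
t: 6.45
tool_pos: [0.5113, -0.1405, 0.2318]
tool_rot: [0.924, 0.383, 0.0, -0.0]
ft_force: [-0.4, 0.5, -4.9]
grip_width: 0.0125
grip_force: 78.3
```

Emit:
{"op": "servo_tool", "data": {"rows": [[[0,0,0],[0,0,0],0],[[0,0,-0.2],[0,0,0],0],[[0,0,-0.4],[0,0,0],0],[[0,0,-0.4],[0,0,0],0]]}}

```text
t: 6.95
tool_pos: [0.5105, -0.1379, 0.2095]
tool_rot: [0.923, 0.385, -0.001, -0.001]
ft_force: [-1.1, 0.2, -5.3]
grip_width: 0.0129
grip_force: 78.3
```

Run:
```python
from h import *
b=snap('scene','s2.png')[:,:,::-1];a=snap('top','t2.png')[:,:,::-1]
s=get_state();print(s['tool_pos'],s['tool_rot'])
f=lambda im,x,y,w,h,W,H:cv2.resize(im[y:y+h,x:x+w],(W,H),interpolation=cv2.INTER_CUBIC)
cv2.imwrite('pics/c2.png',np.hstack([f(b,265,125,110,120,550,600),f(a,275,182,50,120,250,600)]))
```

```text
[ 0.51134916 -0.13864755  0.21101464] [ 9.23123959e-01  3.84502338e-01 -1.99672510e-04 -2.62855569e-04]
```

View pics/c2.png

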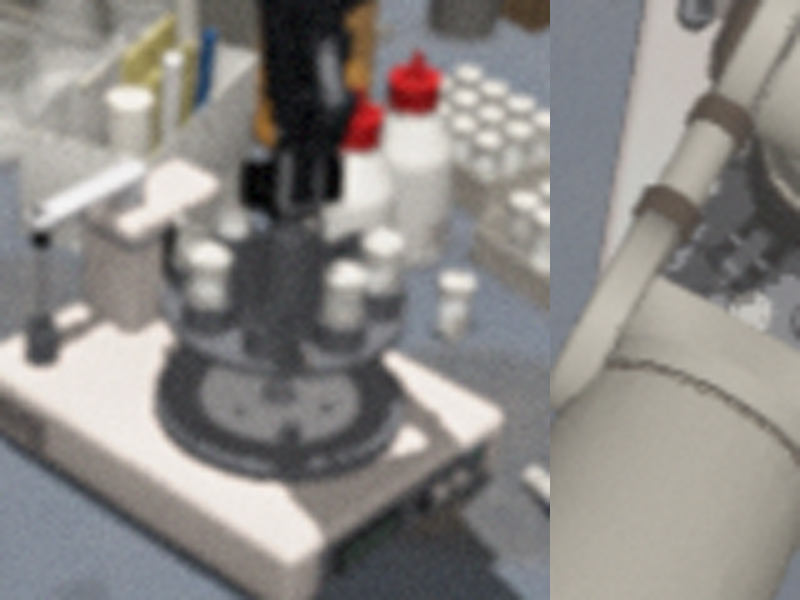

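Left crop: the carousel hovers over the ring. Its plate extents are about x=165 to 402 with lower edge y≈370 (full-picture columns 298 to 345.4, row 199). The pin is dark near (290,432), toward the camera. Next I'll compare this with the projection.

Run:
```python
from h import *
th=np.linspace(0,2*np.pi,361)
def ext(c,r,z):
    q=np.array([proj('scene',[c[0]+r*np.cos(t),c[1]+r*np.sin(t),z]) for t in th]); return q.min(0),q.max(0)
for z in(.130,.137): print(z,ext((.5113,-.1390),.07,z))
print('ring pred',ext((.5117,-.1402),.074,.064),'axis tip',proj('scene',[.5117,-.1402,.108]),'axis base',proj('scene',[.5117,-.1402,.0625]))
b=cv2.imread('pics/s2.png').astype(int).mean(2).astype(int)
for v in(188,190,192): print(v,'L',b[v,290:304],'R',b[v,338:352])
print('col',b[190:210,321],b[190:210,315],b[190:210,327])
o=cv2.imread('pics/s0.png').astype(int).mean(2).astype(int)
print(o[203:207,290:302],'R',o[203:207,338:352]);print(o[212:224,320],o[185:196,320])
for v in(192,195,198,201,204): print(v,o[v,314:328])
```

```text
0.13 (array([297.14907483, 172.04032344]), array([346.64819048, 199.65869929]))
0.137 (array([297.22649018, 170.03361022]), array([346.91117533, 197.55765941]))
ring pred (array([295.21490347, 189.32893583]), array([345.72956914, 219.32028905])) axis tip (np.float64(321.37439928454614), np.float64(191.3108053842249)) axis base (np.float64(320.32790987351007), np.float64(204.00300877499257))
188 L [147 145 140 137 132 138 137 130 120 123 121  89  70  67] R [ 97  85  83  86  78  81  93 109 129 133 142 138 140 138]
190 L [151 148 147 162 185 209 220 216 178 130 109  94  83  78] R [108 114 130 127 125 129 121 119 126 135 141 138 130 130]
192 L [220 220 223 228 227 231 231 230 218 180 126 101 104 113] R [108 132 136 131 123 113 107 118 136 141 140 140 135 119]
col [ 68  68  64  68  65  67  69  66  70  75  81  90  97  93  99 104 121 134
 128 121] [ 83  72  68  64  69  76  90 104 102  97 116 126 133 129 134 132 135 134
 132 137] [ 66  62  67  85 106 120 122 120  97  90 105 122 135 141 136 136 137 137
 138 137]
[[221 222 221 219 212 177 136 122 124 124 123 122]
 [221 221 222 223 211 174 131 121 124 123 124 125]
 [221 223 221 224 214 172 128 116 124 124 127 124]
 [223 222 223 224 218 174 124 112 125 126 123 122]] R [[122 125 122 124 120 124 139 174 208 224 226 225 226 225]
 [119 124 127 128 122 121 131 162 200 220 224 226 223 224]
 [121 123 122 125 123 125 125 153 200 218 226 223 224 224]
 [124 125 126 132 126 119 126 146 196 225 224 224 224 223]]
[189 168 140 121 122 122 121  97  88 141 203 222] [232 230 231 223 198 147 123 113 108 101 111]
192 [127 126 119 124 118 110 113 121 128 123 117 124 121 124]
195 [176 185 195 193 179 143 111 105 112 140 159 161 153 136]
198 [229 229 230 223 212 152 107 102 142 198 230 232 231 231]
201 [231 230 229 222 182 129  99 107 134 195 229 233 230 231]
204 [234 231 223 193 164 135 130 137 145 177 213 228 234 235]
```

Emit:
{"op": "servo_tool", "data": {"rows": [[[0,-0.03,-0.15],[0,0,0],0],[[0,-0.03,-0.3],[0,0,0],0],[[0,-0.03,-0.42],[0,0,0],0],[[0,-0.03,-0.5],[0,0,0],0],[[0,-0.03,-0.5],[0,0,0],0]]}}

```text
t: 7.68
tool_pos: [0.5112, -0.1405, 0.1858]
tool_rot: [0.923, 0.384, -0.0, -0.0]
ft_force: [0.5, -0.2, -5.2]
grip_width: 0.0128
grip_force: 78.4
```

Emit:
{"op": "servo_tool", "data": {"rows": [[[0,0,-0.05],[0,0,0],0],[[0,0,-0.1],[0,0,0],0],[[0,0,-0.15],[0,0,0],0],[[0,0,-0.2],[0,0,0],0],[[0,0,-0.2],[0,0,0],0]]}}

```text
t: 8.3
tool_pos: [0.5115, -0.1414, 0.1762]
tool_rot: [0.923, 0.384, -0.0, 0.001]
ft_force: [-0.7, -4.1, -4.7]
grip_width: 0.0128
grip_force: 78.4
```

Base is about 95 mm, on the spindle's taper, with a 4 N side force toward -y. I'll ease that way.

Emit:
{"op": "servo_tool", "data": {"rows": [[[0,-0.02,0],[0,0,0],0],[[0,-0.02,0],[0,0,0],0]]}}

```text
t: 8.55
tool_pos: [0.5115, -0.1417, 0.1762]
tool_rot: [0.923, 0.384, 0.0, -0.0]
ft_force: [-0.1, -2.2, -4.5]
grip_width: 0.0122
grip_force: 78.6
```

Run:
```python
from h import *
for i in range(1):
    s=get_state();print(s['tool_pos'],s['ft_force'],s['wrist_torque'],s['tool_rot'])
```

```text
[ 0.51150254 -0.14167768  0.17624523] [-0.09496144 -2.17110471 -4.48457992] [-0.62916405  0.04486012 -0.00143219] [ 9.23293888e-01  3.84094243e-01  6.96960653e-05 -6.38311002e-05]
```

Emit:
{"op": "servo_tool", "data": {"rows": [[[0,-0.025,0],[0,0,0],0],[[0,-0.025,-0.04],[0,0,0],0],[[0,-0.025,-0.08],[0,0,0],0],[[0,-0.025,-0.12],[0,0,0],0],[[0,-0.025,-0.16],[0,0,0],0]]}}

```text
t: 9.18
tool_pos: [0.5114, -0.1428, 0.168]
tool_rot: [0.923, 0.384, -0.0, -0.0]
ft_force: [-0.6, -0.5, -4.7]
grip_width: 0.0124
grip_force: 78.5
```

Run:
```python
from h import *
s=get_state();print(s['tool_pos'],s['ft_force'],s['wrist_torque'],s['tool_rot'])
```

```text
[ 0.51141067 -0.14279597  0.16804411] [-0.5829874  -0.50941374 -4.65731957] [-0.04585762  0.00674369 -0.02829099] [ 9.23269016e-01  3.84153999e-01 -5.38482272e-05 -1.63252292e-04]
```

Emit:
{"op": "servo_tool", "data": {"rows": [[[0,0,-0.05],[0,0,0],0],[[0,0,-0.1],[0,0,0],0],[[0,0,-0.15],[0,0,0],0],[[0,0,-0.2],[0,0,0],0],[[0,0,-0.2],[0,0,0],0]]}}

```text
t: 9.8
tool_pos: [0.5113, -0.1428, 0.158]
tool_rot: [0.923, 0.384, -0.0, -0.0]
ft_force: [-0.7, -0.2, -5.2]
grip_width: 0.0123
grip_force: 78.4
```

Run:
```python
from h import *
s=get_state();print(s['tool_pos'],s['ft_force'],s['wrist_torque'],s['tool_rot'])
t=cv2.imread('pics/t0.png').astype(int).mean(2).astype(int);print(t[235:248,303:318])
c=np.array([.5117,-.1402])
w=np.clip(215-t[237:245,306:314],0,None).astype(float);w[w<15]=0;ys,xs=np.mgrid[237:245,306:314]
u,v=(w*xs).sum()/w.sum(),(w*ys).sum()/w.sum();print(u,v)
for z in(.0625,.067,.0705):
    d=plane('top',u,v,z)[:2]-c;print(z,d,np.hypot(*d),np.degrees(np.arctan2(d[1],-d[0])))
o=cv2.imread('pics/s0.png').astype(int).mean(2).astype(int);print(o[205:218,316:330])
```

```text
[ 0.51131636 -0.14282355  0.15800578] [-0.7090659  -0.21648284 -5.23670122] [0.00045016 0.02593479 0.00162242] [ 9.23274153e-01  3.84141578e-01 -1.72953219e-04 -2.37949350e-04]
[[143 188 199 201 201 201 199 199 201 199 199 200 201 198 178]
 [135 177 196 200 200 200 200 200 200 200 201 201 200 200 196]
 [141 157 192 198 201 201 199 197 200 201 201 201 201 200 200]
 [141 157 189 198 200 197 183 182 192 199 200 200 201 200 202]
 [142 142 161 192 196 170 134 137 162 190 199 200 199 200 199]
 [142 137 145 182 179 140 149 154 142 174 196 200 201 200 201]
 [140 139 139 144 140 115 140 152 139 175 197 200 201 200 200]
 [141 139 140 132 155 132 115 110 138 186 200 200 200 200 199]
 [140 141 139 138 127 137 137 144 186 196 201 199 201 199 200]
 [139 139 141 139 136 131 160 189 197 200 201 200 199 199 200]
 [141 140 140 141 139 136 143 174 192 198 200 199 200 198 200]
 [141 139 140 142 140 139 142 141 146 173 190 196 199 200 200]
 [140 138 141 138 141 140 141 141 138 135 143 163 185 194 195]]
308.8775510204082 241.2237860661506
0.0625 [-0.02692     0.02962368] 0.04002810047727464 47.73756596691
[... 213 characters left out ...]
1 225 218 215 215 212 227 231 231 234 235 227 209]
 [233 232 232 231 232 231 229 231 233 233 233 231 230 217]
 [233 234 234 234 234 232 226 223 231 232 234 234 231 231]
 [234 235 232 235 231 216 193 191 205 227 234 236 234 236]
 [235 233 235 233 219 179 147 139 168 214 235 236 232 234]
 [230 234 235 228 197 143 109  98 142 197 232 237 232 225]
 [208 217 221 216 189 140 107 100 136 188 220 212 199 184]
 [155 166 168 180 168 145 121 118 140 169 178 166 155 142]
 [125 125 131 137 140 132 126 124 133 139 139 134 118 128]
 [124 121 119 125 121 126 120 125 129 124 125 123 121 125]
 [122 131 127 123 122 127 122 124 127 123 122 125 125 121]
 [124 125 121 127 122 123 125 122 124 125 125 124 127 124]]
```

Run:
```python
from h import *
c=np.array([.5117,-.1402])
for a in(42,45,48,51):
    d=.038*np.array([-np.cos(np.radians(a)),np.sin(np.radians(a))])
    print(a,[np.round(proj('scene',[*(c+d),z]),2) for z in(.0625,.0705)],np.round(proj('top',[*(c+d),.0705]),2))
```

```text
42 [array([323.83, 211.75]), array([324.03, 209.54])] [310.59 241.37]
45 [array([323.15, 211.82]), array([323.35, 209.61])] [310.08 240.88]
48 [array([322.47, 211.86]), array([322.67, 209.65])] [309.6  240.36]
51 [array([321.78, 211.88]), array([321.97, 209.67])] [309.15 239.82]
```

Both views put the pin at about 47.7°. The carousel is at 44.8°, so I'll turn -2.9° and come down gently.

Emit:
{"op": "servo_tool", "data": {"rows": [[[0,0,0],[0,0,-0.3],0],[[0,0,0],[0,0,-0.58],0],[[0,0,-0.04],[0,0,-0.58],0],[[0,0,-0.08],[0,0,-0.58],0],[[0,0,-0.08],[0,0,-0.58],0]]}}

```text
t: 10.42
tool_pos: [0.5113, -0.1428, 0.154]
tool_rot: [0.933, 0.361, -0.0, -0.0]
ft_force: [0.3, -0.0, -4.2]
grip_width: 0.0128
grip_force: 78.4
```

Emit:
{"op": "servo_tool", "data": {"rows": [[[0,0,-0.015],[0,0,0],0],[[0,0,-0.03],[0,0,0],0],[[0,0,-0.04],[0,0,0],0],[[0,0,-0.04],[0,0,0],0]]}}

```text
t: 10.92
tool_pos: [0.5115, -0.1429, 0.1522]
tool_rot: [0.933, 0.361, -0.0, -0.0]
ft_force: [-0.1, -0.3, -4.5]
grip_width: 0.0126
grip_force: 78.4
```

Emit:
{"op": "servo_tool", "data": {"rows": [[[0,0,-0.01],[0,0,0],0],[[0,0,-0.02],[0,0,0],0],[[0,0,-0.03],[0,0,0],0],[[0,0,-0.03],[0,0,0],0]]}}

```text
t: 11.42
tool_pos: [0.5114, -0.1429, 0.1507]
tool_rot: [0.933, 0.361, -0.0, -0.0]
ft_force: [1.0, -0.3, -5.2]
grip_width: 0.0123
grip_force: 78.4
```

Emit:
{"op": "servo_tool", "data": {"rows": [[[0,0,-0.01],[0,0,0],0],[[0,0,-0.02],[0,0,0],0],[[0,0,-0.02],[0,0,0],0]]}}

```text
t: 11.8
tool_pos: [0.5114, -0.1429, 0.1497]
tool_rot: [0.933, 0.361, -0.0, -0.0]
ft_force: [-0.3, -0.1, -5.0]
grip_width: 0.0125
grip_force: 78.4
```

Emit:
{"op": "servo_tool", "data": {"rows": [[[0,0,-0.01],[0,0,0],0],[[0,0,-0.02],[0,0,0],0],[[0,0,-0.02],[0,0,0],0]]}}

```text
t: 12.18
tool_pos: [0.5114, -0.1429, 0.1487]
tool_rot: [0.933, 0.361, -0.0, -0.0]
ft_force: [0.1, -0.0, -4.4]
grip_width: 0.0124
grip_force: 78.4
```

Emit:
{"op": "servo_tool", "data": {"rows": [[[0,0,-0.01],[0,0,0],0],[[0,0,-0.02],[0,0,0],0],[[0,0,-0.02],[0,0,0],0]]}}

```text
t: 12.55
tool_pos: [0.5114, -0.1429, 0.1477]
tool_rot: [0.933, 0.361, -0.0, -0.0]
ft_force: [-0.8, -0.4, -5.3]
grip_width: 0.0128
grip_force: 78.4
```

Emit:
{"op": "servo_tool", "data": {"rows": [[[0,0,-0.01],[0,0,0],0],[[0,0,-0.02],[0,0,0],0],[[0,0,-0.02],[0,0,0],0]]}}

```text
t: 12.92
tool_pos: [0.5114, -0.1429, 0.1467]
tool_rot: [0.933, 0.361, -0.0, -0.0]
ft_force: [-0.6, 0.7, -4.8]
grip_width: 0.0124
grip_force: 78.4
```

Run:
```python
from h import *
s=get_state();print(s['tool_pos'],s['ft_force'],s['wrist_torque'],s['tool_rot'])
```

```text
[ 0.51143218 -0.14288744  0.14673106] [-0.57583997  0.74812324 -4.77694909] [-0.00815295  0.01425929  0.0129256 ] [ 9.32700496e-01  3.60651881e-01 -3.77145835e-05 -7.15608942e-05]
```

Base is about 65 mm with no force yet, so I'll keep going in small steps until the weight is carried.

Emit:
{"op": "servo_tool", "data": {"rows": [[[0,0,-0.01],[0,0,0],0],[[0,0,-0.02],[0,0,0],0],[[0,0,-0.02],[0,0,0],0]]}}

```text
t: 13.3
tool_pos: [0.5115, -0.143, 0.1461]
tool_rot: [0.933, 0.361, -0.0, 0.0]
ft_force: [-2.1, -0.0, -2.8]
grip_width: 0.0127
grip_force: 78.8
```

Emit:
{"op": "servo_tool", "data": {"rows": [[[0,0,-0.01],[0,0,0],0],[[0,0,-0.02],[0,0,0],0],[[0,0,-0.02],[0,0,0],0]]}}

```text
t: 13.68
tool_pos: [0.5115, -0.143, 0.146]
tool_rot: [0.933, 0.361, -0.0, 0.0]
ft_force: [-6.2, 2.9, 6.0]
grip_width: 0.0127
grip_force: 80.3
```

Run:
```python
from h import *
s=get_state();print(s['tool_pos'],s['ft_force'],s['wrist_torque'],s['tool_rot'])
```

```text
[ 0.51145928 -0.14295824  0.14602865] [-6.19498639  2.88151745  5.96312968] [ 0.39422013  0.95124062 -0.04314428] [ 9.32668874e-01  3.60733619e-01 -1.65044911e-04  2.01194480e-05]
```

Contact came at about seat height. I'll ease up 1 mm and do a small turn test to see whether the hole is captured by the pin.

Emit:
{"op": "servo_tool", "data": {"rows": [[[0,0,0.02],[0,0,0],0],[[0,0,0.02],[0,0,-0.3],0],[[0,0,0.02],[0,0,-0.5],0],[[0,0,0.02],[0,0,-0.5],0]]}}

```text
t: 14.18
tool_pos: [0.5114, -0.1434, 0.146]
tool_rot: [0.94, 0.34, -0.0, 0.0]
ft_force: [-5.2, -1.7, 2.0]
grip_width: 0.0128
grip_force: 79.6
```

Run:
```python
from h import *
s=get_state();print(s['tool_pos'],s['ft_force'],s['wrist_torque'],R.from_quat(s['tool_rot']).apply([0,1,0]))
```

```text
[ 0.51139773 -0.14338533  0.14602887] [-5.16850891 -1.74618138  1.98455373] [-0.28303735  0.60878435  0.38794756] [ 6.40033354e-01 -7.68346934e-01  5.43068028e-04]
```

Emit:
{"op": "servo_tool", "data": {"rows": [[[0,0,0],[0,0,0.5],0],[[0,0,0],[0,0,0.8],0],[[0,0,0],[0,0,1.0],0],[[0,0,0],[0,0,1.0],0]]}}

```text
t: 14.68
tool_pos: [0.5119, -0.143, 0.146]
tool_rot: [0.925, 0.381, 0.0, 0.0]
ft_force: [-0.2, -1.2, 2.0]
grip_width: 0.0126
grip_force: 79.3
```

Run:
```python
from h import *
s=get_state();print(s['tool_pos'],s['ft_force'],s['wrist_torque'],R.from_quat(s['tool_rot']).apply([0,1,0]))
```

```text
[ 0.51190493 -0.14301481  0.14603253] [-0.19599754 -1.17134136  1.97630251] [-0.09580617  0.05242404 -0.1170536 ] [ 0.70428953 -0.70991222  0.00095034]
```

The turn was resisted (0.39 N·m) one way and barely the other, and the height stop is firm at seat level, so the hole is over the pin. I'll centre the turn, unload and look.

Emit:
{"op": "servo_tool", "data": {"rows": [[[0,0,0],[0,0,-0.25],0],[[0,0,0],[0,0,-0.25],0],[[0,0,0],[0,0,-0.25],0]]}}

```text
t: 15.05
tool_pos: [0.5119, -0.143, 0.1461]
tool_rot: [0.929, 0.371, 0.0, 0.0]
ft_force: [1.1, -0.2, 1.9]
grip_width: 0.0123
grip_force: 79.3
```

Run:
```python
from h import *
b=snap('scene','s3.png')[:,:,::-1]
s=get_state();print(s['tool_pos'],s['ft_force'],s['wrist_torque'])
cv2.imwrite('pics/c3.png',cv2.resize(b[150:240,270:390],(800,600),interpolation=cv2.INTER_CUBIC))
```

```text
[ 0.51185072 -0.14293873  0.1460253 ] [ 1.06790547 -0.13287887  1.51749422] [-0.04401017 -0.19010131  0.00519321]
```

View pics/c3.png

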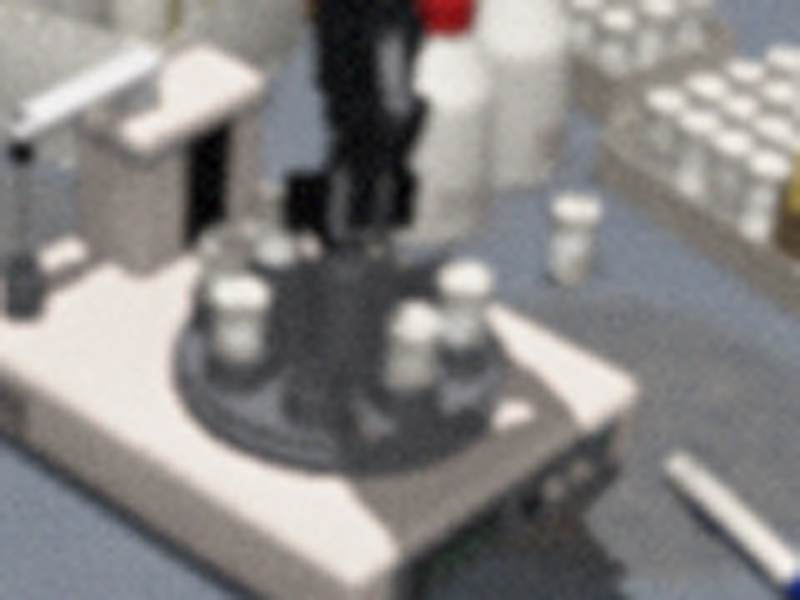

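The plate lies flat on the ring, with its front edge near (340,465) and no gap visible, and the turning moment is zero. I'll open and rise.

Emit:
{"op": "servo_tool", "data": {"rows": [[[0,0,0.01],[0,0,0],14],[[0,0,0.01],[0,0,0],18],[[0,0,0.01],[0,0,0],30],[[0,0,0.01],[0,0,0],50],[[0,0,0.01],[0,0,0],60]], "newtons": 20}}

```text
t: 15.72
tool_pos: [0.5115, -0.1429, 0.1463]
tool_rot: [0.929, 0.371, -0.0, -0.0]
ft_force: [-0.1, -0.0, -0.2]
grip_width: 0.0603
grip_force: 0.0
```

Emit:
{"op": "servo_tool", "data": {"rows": [[[0,0,0],[0,0,0],60],[[0,0,0.2],[0,0,0],60],[[0,0,0.6],[0,0,0],60],[[0,0,1.2],[0,0,0],60],[[0,0,2],[0,0,0],60]]}}

```text
t: 16.35
tool_pos: [0.511, -0.1427, 0.2472]
tool_rot: [0.929, 0.371, -0.0, -0.0]
ft_force: [1.4, -1.2, 0.8]
grip_width: 0.0601
grip_force: 0.0
```

Emit:
{"op": "servo_tool", "data": {"rows": [[[-0.5,0,0.5],[0,0,0],60],[[-1,-0.8,1],[0,0,0],60],[[-1.5,-1.6,1.4],[0,0,0],60],[[-2,-2.5,1.4],[0,0,0],60],[[-2.5,-3.4,1.4],[0,0,0],60]]}}

```text
t: 16.98
tool_pos: [0.3857, -0.3143, 0.3177]
tool_rot: [0.929, 0.371, 0.0, 0.001]
ft_force: [0.7, 0.0, 0.3]
grip_width: 0.0598
grip_force: 0.0
```

Emit:
{"op": "servo_tool", "data": {"rows": [[[-0.5,-0.8,0],[0,0,0],60],[[-1,-1.6,0],[0,0,0],60],[[-1.5,-2.4,0],[0,0,0],60],[[-1.5,-3,0],[0,0,0],60],[[-1.5,-3,0],[0,0,0],60]]}}

```text
t: 17.6
tool_pos: [0.3108, -0.4644, 0.3166]
tool_rot: [0.929, 0.37, -0.0, 0.0]
ft_force: [0.5, 1.4, -0.6]
grip_width: 0.06
grip_force: 0.0
```

Run:
```python
from h import *
b=snap('scene','s4.png')[:,:,::-1];a=snap('top','t4.png')[:,:,::-1]
f=lambda im,x,y:cv2.resize(im[y:y+75,x:x+75],(400,400),interpolation=cv2.INTER_CUBIC)
cv2.imwrite('pics/c4.png',np.hstack([f(a,282,190),f(b,285,155)]))
```

```text
(no output)
```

View pics/c4.png

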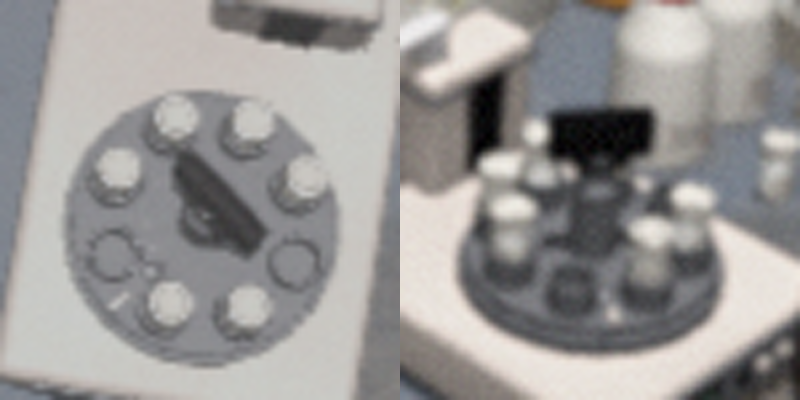

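The carousel lies flat on the ring, with the bright pin tip visible in the index hole near (150,268) beside the white mark at (120,300), and the gripper is clear. I'm handing the job in.

```bash
python3 -c "
from station import sign_off
print(sign_off())"
```

```text
the job is handed in; nothing more can be done
None
```

The carousel sits flat on the seat ring with its index hole over the drive pin. It has been released, the arm is clear, and the job was handed in at about 18 s of the 72 s allowed.

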